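Unload the casting press and hold the last casting up

ROBOT

A 7-joint arm with a two-finger parallel gripper is mounted at the origin on the work surface; the furniture and walls round the work are solid. World frame = base frame: x ahead of the robot, y to its left, z up, the work surface at z = 0. Lengths are in m, angles in rad, forces in N, time in s.
With the tool pointing down it reaches from about 0.35 to 0.775 m from the base axis. Payload 3.1 kg.
Tool frame: the origin (TCP) lies on the centre line of the jaws, within the pads' length; the fingertips stand 22 mm ahead of it and the grasp point (between the pads) lies 3 mm ahead of it; z points along the fingers, y is the line along which they close (so a half turn about z gives the same grasp; the last joint's range is limited). The gripper opens to 85 mm and grips with 20 to 120 N. Pads are 22 mm wide; open, the fingers measure 114 mm over their backs; the gripper's body (76 mm by 85 mm) begins 54 mm behind the grasp point. The pads swing forward as they close: fully open they stand 13 mm farther back than shut.
Start: joints at [-1.273, 0.311, 0.014, 1.512, -0.004, 1.319, -0.027], TCP at [0.183, 0.519, 0.253] pointing down, gripper open.
Joint ranges: [-2.7, 2.7], [-0.3, 1.91], [-1.27, 1.3], [0.12, 2.57], [-1.44, 4.58], [0.2, 2.03], [-3.05, 3.05]. Speed limits (rad/s): [2.79, 2.79, 3.14, 3.14, 3.14, 3.14, 3.14].

INTERFACE

Orientations are given as a unit quaternion [x, y, z, w].
In Python, from rig import robot gives the robot as it stands.
- The arm moves only by the shell command python3 -m crank 'ROWS' [OPENING] [FORCE]. ROWS is JSON, a list of rows, each an object with "translation": the shift along the tool's x, y, z in m, a list of three; "dr": the turn, a rotation vector about the tool's x, y, z in rad, a list of three. In form: [{"translation": [x, y, z], "dr": [wx, wy, wz]}, ...]. A call has exactly 10 rows; each row is the pose to reach, as a shift and turn from the pose commanded when the call began, along the tool's axes at that moment; what a row does not reach only later rows make up. A row lasts 1/10 s, in which the tool goes at most 50 mm and 8.59 degrees, less where a joint would pass 70% of its speed; a pose out of reach is approached as far as the arm can. A call with a gripper value outside its range is refused whole. OPENING is the opening, from -1 (shut) to 1 (fully open), set as the call begins (- or left out, the last holds). The fingers move at their own pace and stop on an object; FORCE is the grip in N (left out, the last holds). Time passes only in rows, so rows that repeat a pose let the fingers close, or fill a call up. It gives the time, the measured TCP pose, the force, the opening and the grip force at its end, in the units of the state.
- robot.observe(): the state, without advancing time (a new reading comes with each control period).
- robot.grab_frame(name): name is "side" or "top" or "wrist"; returns a dict with "pixels" (480x640x3 uint8, red, green, blue), "fx", "fy", "cx", "cy" (pixels), "k1" (the pictures are not rectified: a ray, as slopes to the right and down, at radius r is drawn at 1 + k1 r^2 times it, then the intrinsics apply), "R" (3x3) and "t" (3): a world point X has camera coordinates R X + t. Camera axes: x right, y down, z forward; pixel columns grow to the right and rows downward; lengths in m; the calibration is good to about 2 mm. A picture is of the moment at which its call begins. There is no depth.
- robot.hand_in(): hands the job in; it is judged then, once.
Trained networks look in a picture, given as the dict that the camera call returned (one of the last four; its "shot" number tells which), for a name from the list of things; names that differ only in an ending like _2 or _b are one class to them, and where a whole thing is asked for, a point or a joint stands for the part that bears it (a point fixed in the world has none). Each returns a list of dicts, best first, with "confidence" (0 to 1); they miss things now and then, are a little off and sometimes report something else, mostly with a low value. They report only what shows in the picture. A call takes as long as a camera call. They do not tell look-alikes from the thing itself.
- robot.boxes_of(label, picture): "point" ([row, column] as shares, 0 to 1, of the picture: columns of its width, rows of its height, amid what is visible of it).
The state is a dict: "time_s": time; "joint_positions": joint angles; "joint_vel": joint speeds; "effort": joint torques, N m; "eef_pos": TCP position; "orientation": TCP orientation; "force": force on the tool from outside, world axes, zero at the start; "wrist_torque": the same for the moment, N m; "width": finger opening in m; "gripper_force": force on a finger pad.
Only numpy, scipy, OpenCV 4.12 (cv2) and the standard library are available. Lean on these libraries where they do the work, as an engineer would, in place of code of your own. Each camera call takes 0.05 s, during which the arm holds its last target. There are 200 camera calls.

TASK

Empty the catch tray: lay its two finished plaster castings in the tote, both flat on the tote's floor with the relief up, not stacked and not dropped. Then swing the casting press's cam lever up by its wooden handle to the point where the ejector is at its highest (handle straight above the shaft; going past it lowers the casting again), so that the third casting stands clear on top of the die, and finish while still holding the lever there, because it springs back if let go. Do not touch the third casting, and leave the tools and pots round about where they are.

Things in the scene. Friction and masses are not known exactly. Their poses are not given: they have to be found in the camera images.
- press: casting press, fixed: aluminium die block on two side plates; base 150 (x) x 108 (y) mm, die block 120 x 108 mm, its top 86 mm above the table, with a vertical 67 x 56 mm well in which the third casting sits on a movable ejector plate. Origin at the table under the well's middle; x points away from the side where the handle rests, y along the cam shaft, z up
- shaft (a point): the middle of the cam shaft's axis in the press, 34 mm above the table, straight below the well's centre; the axis runs along the press's y
- handle (a point): middle of the lever's round wooden handle bar, 18 mm thick, along press y, 120 mm long between two flat steel arms that run to the shaft ends outside the press (136 mm over all); 150 mm from the shaft axis. At rest it is on the press's -x side, 0.32 rad above shaft level, 81 mm up; straight up it is 184 mm up. Grip from above, fingers closing along press x; it can turn between the fingers
- cam_lever (a joint): lever angle, rad: 0 at rest (handle low in front), grows as the handle swings up and away over the press, stop at 2.1. Ejector highest at 1.25, handle straight above the shaft: casting underside 88 mm up (66 at rest). Lift = 32 mm x (cos(angle - 1.25) - 0.315). Spring torque 0.3 x (angle + 0.4) N m, 1 to 5 N at the handle; let go, it drops back to 0
- catch_tray: catch tray, fixed: shallow aluminium tray, 218 (x) x 160 (y) mm, rim 14 mm high, walls and floor 4 mm; to the left or the right of the press. Origin at the table under its centre
- tote: tote, fixed: grey plastic open box, 220 (x) x 170 (y) mm, 50 mm high, walls and floor 5 mm, inside 210 x 160 mm; on the other side of the press from the catch tray. Origin at the table under its centre
- casting_a: plaster casting, a pale block with a raised relief on top: 62 (its x) x 51 (its y) x 20 mm, 24 mm over the relief, about 60 to 120 g; origin at the centre of its underside, z up. Grip the long sides, fingers closing along its y. One of the two in the catch tray, underside 4 mm above the table
- casting_b: plaster casting, a pale block with a raised relief on top: 62 (its x) x 51 (its y) x 20 mm, 24 mm over the relief, about 60 to 120 g; origin at the centre of its underside, z up. Grip the long sides, fingers closing along its y. The other in the catch tray, underside 4 mm above the table; their centres are about 85 to 120 mm apart along the tray's x
- casting_c: plaster casting, a pale block with a raised relief on top: 62 (its x) x 51 (its y) x 20 mm, 24 mm over the relief, about 85 g; origin at the centre of its underside, z up. The third, in the well of the press, lying loose on the ejector; not to be touched
- wood_rib: flat lens-shaped wooden rib, 44 x 110 x 8 mm, lying near the robot; loose, to be left alone; origin at the centre of its underside
- rubber_kidney: flat kidney-shaped rubber scraper, 56 x 100 x 9 mm, lying near the robot; loose, to be left alone; origin at the centre of its underside
- small_pot: small pale pot, 76 mm across, 70 mm high, standing at the near right; loose, to be left alone; origin at the centre of its underside
- stamp: turned wooden stamp, 26 mm across, 67 mm high, standing at the near right; loose, to be left alone; origin at the centre of its underside
Not all that is in view belongs to the job. Leave any red or yellow look-alike of the casting_b alone. Leave any blue look-alike of the casting_a alone.

How it is judged:
By the outcome, as a careful person would: the job done as asked, in the order asked, and still so for the second after the job is handed in, while the arm keeps its last pose, push and grip.
It also fails if it takes over 72 s, if anything falls off the work surface, if the arm or the gripper's body presses on something with over 40 N, if the wrist force passes 120 N, or if a joint passes its speed limit or range.

## Working session

There is one attempt and no reset: what is moved stays moved. The work goes in short steps, Python scripts to look and compute and a shell command to move; the robot and the scene stay as the last step left them, time stands still between calls to the robot, and variables do not carry over. Pictures are saved under pics/ and viewed, at most 13 in all, crops included, and the job is handed in when it is done.

```bash
ls; mkdir -p pics
cat > h.py <<'E'
import numpy as np, cv2
from rig import robot
def ray(p,u,v):
    K=np.array([[p["fx"],0,p["cx"]],[0,p["fy"],p["cy"]],[0,0,1.]])
    d=cv2.undistortPoints(np.array([[[u,v]]],float),K,np.array([p["k1"],0,0,0.]))[0,0]
    # refine exactly: drawn = s*(1+k1 r^2)
    R=np.array(p["R"]);t=np.array(p["t"])
    return -R.T@t, R.T@np.array([d[0],d[1],1.])
def at(p,u,v,z):
    o,d=ray(p,u,v); return o+d*(z-o[2])/d[2]
def proj(p,X):
    c=np.array(p["R"])@np.array(X)+np.array(p["t"]); a=c[:2]/c[2]; s=1+p["k1"]*(a@a)
    return p["fx"]*a[0]*s+p["cx"],p["fy"]*a[1]*s+p["cy"]
def save(p,n): cv2.imwrite("pics/"+n,cv2.cvtColor(np.asarray(p["pixels"]),cv2.COLOR_RGB2BGR))
E
python3 - <<'E'
from h import *
np.set_printoptions(precision=4,suppress=True)
o=robot.observe(); print(o)
Z=dict(press=.05,handle=.081,catch_tray=.005,tote=.02,casting_a=.02,wood_rib=.005,rubber_kidney=.005,small_pot=.035,stamp=.035)
for n in("top","side"):
    p=robot.grab_frame(n); save(p,n+"1.png"); print(n,p["fx"],p["k1"],-np.array(p["R"]).T@p["t"])
    for l,z in Z.items():
        for b in robot.boxes_of(l,p)[:5]:
            r,c=b["point"]; u,v=c*640,r*480
            print(l,round(b["confidence"],2),round(u),round(v),at(p,u,v,z))
E
```

```text
pics
{'time_s': 0.0, 'joint_positions': array([-1.2727,  0.3118,  0.014 ,  1.5131, -0.0044,  1.3192, -0.0272]), 'joint_vel': array([-0.0011,  0.0016, -0.0006,  0.0015,  0.0007, -0.0026,  0.0013]), 'effort': array([  0.0006, -37.9916,   0.1464, -23.0592,   0.0122,   0.0136,
        -0.    ]), 'eef_pos': array([0.1831, 0.5179, 0.2522]), 'orientation': array([ 0.169 ,  0.9856, -0.0012, -0.0002]), 'force': array([ 0.9165, -0.2048,  0.5271]), 'wrist_torque': array([-0.0093,  0.0168,  0.0123]), 'gripper_force': 0.0, 'width': 0.08522115201107218}
top 585.0819247393076 0.008768926564551877 [ 0.3356 -0.0208  1.278 ]
press 0.9 302 194 [0.5483 0.0134 0.05  ]
handle 0.88 295 236 [0.4557 0.0261 0.081 ]
catch_tray 0.84 443 196 [ 0.5551 -0.2961  0.005 ]
catch_tray 0.37 457 281 [ 0.3675 -0.3234  0.005 ]
tote 0.89 173 176 [0.5905 0.2961 0.02  ]
casting_a 0.93 365 203 [ 0.535  -0.1233  0.02  ]
casting_a 0.9 438 168 [ 0.6141 -0.2825  0.02  ]
casting_a 0.81 432 211 [ 0.5172 -0.2676  0.02  ]
casting_a 0.69 454 333 [ 0.2574 -0.3136  0.02  ]
casting_a 0.62 300 172 [0.6022 0.0183 0.02  ]
wood_rib 0.9 289 25
[... 294 characters left out ...]
s 0.69 363 241 [0.5782 0.0198 0.05  ]
handle 0.87 326 247 [ 0.4821 -0.0633  0.081 ]
catch_tray 0.66 386 350 [ 0.5519 -0.3151  0.005 ]
tote 0.96 343 203 [0.5858 0.3105 0.02  ]
casting_a 0.97 415 332 [ 0.6092 -0.2915  0.02  ]
casting_a 0.94 408 285 [ 0.6411 -0.1294  0.02  ]
casting_a 0.77 365 334 [ 0.52   -0.2847  0.02  ]
casting_a 0.77 359 291 [ 0.5376 -0.1413  0.02  ]
casting_a 0.7 213 357 [ 0.2579 -0.3193  0.02  ]
wood_rib 0.83 296 257 [0.4311 0.0493 0.005 ]
rubber_kidney 0.51 296 279 [ 0.4221 -0.0533  0.005 ]
small_pot 0.79 282 306 [ 0.3819 -0.2015  0.035 ]
small_pot 0.19 294 278 [ 0.4139 -0.0988  0.035 ]
stamp 0.8 284 346 [ 0.3743 -0.3222  0.035 ]
stamp 0.19 359 245 [0.5719 0.0297 0.035 ]
```

Run:
```python
import cv2
a=cv2.imread("pics/top1.png"); cv2.imwrite("pics/top1c.png",cv2.resize(a[110:350,110:510],None,fx=2,fy=2,interpolation=cv2.INTER_CUBIC))
a=cv2.imread("pics/side1.png"); cv2.imwrite("pics/side1c.png",cv2.resize(a[170:400,190:470],None,fx=2.6,fy=2.6,interpolation=cv2.INTER_CUBIC))
```

```text
(no output)
```

View pics/top1c.png

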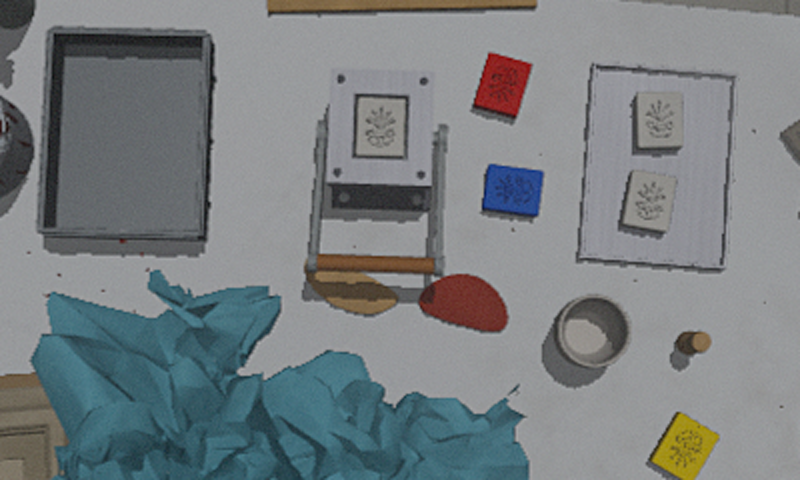

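View pics/side1c.png

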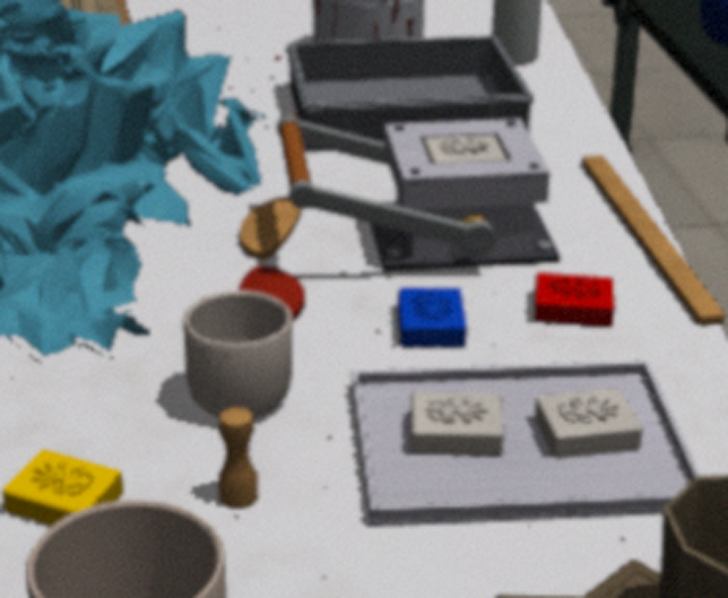

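```bash
cat > m.py <<'E'
from h import *
from scipy.optimize import minimize
def hull(p,x,y,yaw,zb=.004,L=.062,W=.051,H=.020,S=4):
    c,s=np.cos(yaw),np.sin(yaw); P=[]
    for a in(-1,1):
        for b in(-1,1):
            for h in(0,H):
                dx,dy=a*L/2,b*W/2; P.append(proj(p,(x+c*dx-s*dy,y+s*dx+c*dy,zb+h)))
    m=np.zeros((480*S,640*S),np.uint8); cv2.fillConvexPoly(m,cv2.convexHull(np.int32(np.round(np.array(P)*S+S/2-.5))),1)
    return m.astype(bool)
def seg(p,u,v):
    I=cv2.GaussianBlur(np.asarray(p["pixels"]),(0,0),1).astype(int); w=(I[...,0]-I[...,2]>TH)&(I.sum(2)>150)
    w=w.astype(np.uint8); w=cv2.morphologyEx(w,cv2.MORPH_CLOSE,np.ones((5,5)))
    n,l,st,_=cv2.connectedComponentsWithStats(w); k=l[int(v),int(u)]; return (l==k),st[k]
TH=8
E
python3 - <<'E'
from m import *
import m
np.set_printoptions(precision=4,suppress=True)
for i in range(1):
    top=robot.grab_frame("top"); side=robot.grab_frame("side")
I=np.asarray(top["pixels"]).astype(int); print("cast",I[165:177,436:443].mean((0,1)),"tray",I[190:200,450:460].mean((0,1)))
T=lambda u,v,z: at(top,110+u/2,110+v/2,z)
def rect(n,c,z):
    P=np.array([T(u,v,z) for u,v in c])[:,:2]; print(n,"ctr",P.mean(0),"sides",[round(np.linalg.norm(P[i]-P[i-1]),4) for i in range(4)],"yaw of x",np.arctan2(*(P[0]+P[1]-P[2]-P[3])[::-1]))
rect("tray",[(593,66),(736,75),(722,269),(579,260)],.014)
rect("tote",[(50,30),(211,32),(207,240),(38,233)],.05)
rect("die",[(330,68),(434,70),(432,185),(327,183)],.086)
print("handle",T(305,262,.081),T(443,266,.081))
for u,v,us,vs in((439,171,190+588/2.6,170+420/2.6),(434,211,190+458/2.6,170+422/2.6)):
    for p,n,uu,vv in((top,"top",u,v),(side,"side",us,vs)):
        mk,st=seg(p,uu,vv); print(n,st); 
        M=cv2.resize(mk.astype(np.uint8),None,fx=4,fy=4,interpolation=cv2.INTER_LINEAR).astype(bool)
        x0=at(p,uu,vv,.02); best=None
        f=lambda q:(hull(p,*q)^M).sum()/16
        for yw in(-.25,0,.25):
            r=minimize(f,[x0[0],x0[1],yw],method="Nelder-Mead",options=dict(initial_simplex=np.array([[x0[0],x0[1],yw]]*4)+np.vstack([np.zeros(3),np.diag([.008,.008,.15])]),maxiter=150))
            if best is None or r.fun<best.fun: best=r
        print(n,best.x,best.fun)
E
```

```text
cast [127.3929 126.4167 123.5   ] tray [143.66 144.59 150.59]
tray ctr [ 0.558 -0.284] sides [np.float64(0.2151), np.float64(0.1573), np.float64(0.2149), np.float64(0.155)] yaw of x -0.07903659172741542
tote ctr [0.5825 0.2878] sides [np.float64(0.2189), np.float64(0.1724), np.float64(0.2242), np.float64(0.1785)] yaw of x -0.007609006983704893
die ctr [0.585  0.0165] sides [np.float64(0.1205), np.float64(0.1079), np.float64(0.1205), np.float64(0.1081)] yaw of x -0.009137556717728264
handle [0.4438 0.0927 0.081 ] [ 0.4411 -0.0491  0.081 ]
top [     0      0    640    480 279368]
top [ 0.6058 -0.2935  0.0975] 278439.8125
side [398 320  38  20 552]
side [ 0.6179 -0.2651 -0.2257] 362.25
top [     0      0    640    480 279368]
top [ 0.5226 -0.2722  0.    ] 278442.125
side [349 321  34  18 538]
side [ 0.5281 -0.2517 -0.2165] 350.0
```

```bash
cat >> m.py <<'E'
def segw(p,u,v,half,th,name=None):
    I=cv2.GaussianBlur(np.asarray(p["pixels"]),(0,0),1.2).astype(float)
    d=I[...,0]-I[...,2]; w=np.zeros(d.shape,np.uint8); u,v=int(u),int(v)
    sl=(slice(v-half,v+half),slice(u-half,u+half)); w[sl]=d[sl]>th
    w=cv2.morphologyEx(cv2.morphologyEx(w,cv2.MORPH_CLOSE,np.ones((5,5))),cv2.MORPH_OPEN,np.ones((3,3)))
    n,l,st,_=cv2.connectedComponentsWithStats(w); k=l[v,u]; return l==k,st[k]
def fit(p,u,v,half=26,th=-1,zb=.004):
    mk,st=segw(p,u,v,half,th); M=cv2.resize(mk.astype(np.float32),None,fx=4,fy=4,interpolation=cv2.INTER_LINEAR)>.5
    x0=at(p,u,v,zb+.016); best=None
    f=lambda q:(hull(p,*q,zb=zb)^M).sum()/16
    for yw in(-.25,0,.25):
        s=np.array([[x0[0],x0[1],yw]]*4)+np.vstack([np.zeros(3),np.diag([.008,.008,.15])])
        r=minimize(f,s[0],method="Nelder-Mead",options=dict(initial_simplex=s,maxiter=150))
        if best is None or r.fun<best.fun: best=r
    return best.x,best.fun,st
E
python3 - <<'E'
from m import *
np.set_printoptions(precision=4,suppress=True)
top=robot.grab_frame("top"); side=robot.grab_frame("side")
S=np.asarray(side["pixels"]).astype(int); g=lambda a,b:S[b-3:b+3,a-3:a+3].mean((0,1))
print(g(416,328),g(390,335),g(416,342))
for u,v,us,vs in((439,171,416,330),(434,211,366,331)):
    for th in(-3,-1): print(th,fit(top,u,v,th=th)); 
    for th in(-2,2,4): print(th,fit(side,us,vs,th=th,half=28))
E
```

```text
[152.0556 146.0278 139.3333] [165.3333 162.6111 170.4444] [75.4167 72.75   69.1667]
-3 (array([ 0.6103, -0.2846,  0.0252]), np.float64(49.0625), array([427, 155,  25,  31, 715], dtype=int32))
-1 (array([ 0.6103, -0.2834,  0.0459]), np.float64(80.8125), array([427, 156,  25,  29, 676], dtype=int32))
-2 (array([ 0.6118, -0.2821,  0.0245]), np.float64(49.5), array([396, 319,  42,  28, 961], dtype=int32))
2 (array([ 0.613 , -0.2816, -0.1321]), np.float64(127.5625), array([397, 320,  40,  25, 834], dtype=int32))
4 (array([ 0.6127, -0.2807, -0.184 ]), np.float64(184.3125), array([397, 320,  39,  25, 769], dtype=int32))
-3 (array([ 0.5204, -0.2726, -0.1658]), np.float64(37.375), array([420, 195,  28,  32, 727], dtype=int32))
-1 (array([ 0.52  , -0.2732, -0.182 ]), np.float64(82.25), array([421, 195,  27,  32, 667], dtype=int32))
-2 (array([ 0.5225, -0.2712, -0.148 ]), np.float64(57.6875), array([346, 319,  39,  27, 952], dtype=int32))
2 (array([ 0.5235, -0.2684, -0.1946]), np.float64(104.0625), array([347, 320,  37,  25, 827], dtype=int32))
4 (array([ 0.5239, -0.2654, -0.2165]), np.float64(161.8125), array([348, 321,  35,  23, 752], dtype=int32))
```

```bash
cat > to.py <<'E'
# usage: to.py x y z [tool-y angle deg]: shift/turn in tool axes to reach a world target, tool down
import sys
from h import *
from scipy.spatial.transform import Rotation as Ro
a=[float(v) for v in sys.argv[1:]]
o=robot.observe(); R=Ro.from_quat(o["orientation"]); p=np.array(o["eef_pos"])
np.set_printoptions(precision=4,suppress=True)
yd=R.as_matrix()[:,1]; print("t",round(float(o["time_s"]),2),"pos",p,"ydeg",np.degrees(np.arctan2(yd[1],yd[0])).round(2),"tilt",R.as_matrix()[:,2],"w",round(float(o["width"]),4),"F",np.array(o["force"]),"g",o["gripper_force"])
if a:
    print("shift",R.inv().apply(np.array(a[:3])-p))
    th=np.radians(a[3]) if len(a)>3 else np.arctan2(yd[1],yd[0])
    y=np.array([np.cos(th),np.sin(th),0]); z=np.array([0,0,-1.]); T=Ro.from_matrix(np.c_[np.cross(y,z),y,z])
    print("turn",(R.inv()*T).as_rotvec())
E
python3 -m crank '[{"translation":[-0.033,-0.030,-0.005],"dr":[0,0,-0.04]},{"translation":[-0.067,-0.061,-0.010],"dr":[0,0,-0.08]},{"translation":[-0.100,-0.092,-0.015],"dr":[0,0,-0.12]},{"translation":[-0.134,-0.122,-0.020],"dr":[0,0,-0.16]},{"translation":[-0.167,-0.153,-0.025],"dr":[0,0,-0.2]},{"translation":[-0.201,-0.184,-0.03],"dr":[0,0,-0.24]},{"translation":[-0.234,-0.214,-0.03],"dr":[0,0,-0.28]},{"translation":[-0.268,-0.245,-0.03],"dr":[0,0,-0.32]},{"translation":[-0.301,-0.276,-0.03],"dr":[0,0,-0.36]},{"translation":[-0.335,-0.306,-0.03],"dr":[0,0,-0.37]}]' 1 40
python3 to.py 0.611 -0.283 0.2 91.7
```

```text
time_s: 2.2
eef_pos: [0.3977, 0.1167, 0.2837]
orientation: [-0.016, 1.0, 0.0, 0.001]
force: [1.3, 1.2, -0.3]
width: 0.0853
gripper_force: 0.0
t 2.2 pos [0.3977 0.1167 0.2837] ydeg 91.8 tilt [ 0.001  0.001 -1.   ] w 0.0853 F [ 1.3497  1.2089 -0.3338] g 0.0
shift [-0.2006 -0.4063  0.0835]
turn [0.0009 0.001  0.0018]
```

```bash
python3 -m crank '[{"translation":[-0.020,-0.041,0],"dr":[0,0,0]},{"translation":[-0.040,-0.081,0],"dr":[0,0,0]},{"translation":[-0.060,-0.122,0],"dr":[0,0,0]},{"translation":[-0.080,-0.163,0],"dr":[0,0,0]},{"translation":[-0.100,-0.203,0],"dr":[0,0,0]},{"translation":[-0.120,-0.244,0],"dr":[0,0,0]},{"translation":[-0.140,-0.284,0.01],"dr":[0,0,0]},{"translation":[-0.160,-0.325,0.025],"dr":[0,0,0]},{"translation":[-0.180,-0.366,0.045],"dr":[0,0,0]},{"translation":[-0.200,-0.406,0.08],"dr":[0,0,0]}]'
python3 - <<'E'
from m import *
np.set_printoptions(precision=4,suppress=True)
p=robot.grab_frame("wrist"); save(p,"w1.png"); print(-np.array(p["R"]).T@p["t"])
for X in((0.611,-0.283,.024),(0.5215,-0.272,.024)): print(proj(p,X))
for b in robot.boxes_of("casting_a",p): r,c=b["point"]; print(b["confidence"],c*640,r*480,at(p,c*640,r*480,.02))
E
python3 to.py
```

```text
time_s: 3.2
eef_pos: [0.6086, -0.2796, 0.2082]
orientation: [-0.015, 1.0, -0.001, 0.002]
force: [0.2, -0.1, 0.6]
width: 0.0856
gripper_force: 0.0
[ 0.5276 -0.2833  0.3286]
(np.float64(312.722488266507), np.float64(219.7389951858653))
(np.float64(330.7322453994896), np.float64(105.92289114938905))
0.83 331.77599999999995 105.408 [ 0.521  -0.2711  0.02  ]
0.78 501.63200000000006 262.704 [ 0.6457 -0.1165  0.02  ]
0.63 510.208 125.28 [ 0.5309 -0.1313  0.02  ]
0.59 309.312 218.208 [ 0.6109 -0.2859  0.02  ]
t 3.3 pos [ 0.6036 -0.2818  0.1989] ydeg 91.3 tilt [-0.0134 -0.0009 -0.9999] w 0.0855 F [-0.6963  0.1468 -0.9224] g 0.0
```

View pics/w1.png

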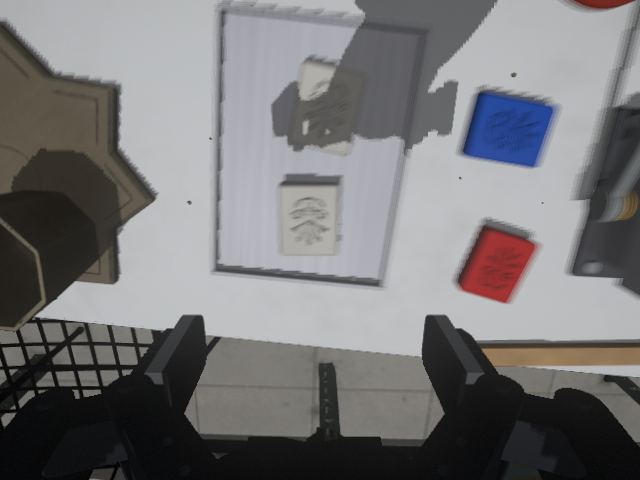

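```bash
python3 -m crank '[{"translation":[0,0,0.02],"dr":[0,0,0]},{"translation":[0,0,0.05],"dr":[0,0,0]},{"translation":[0,0,0.085],"dr":[0,0,0]},{"translation":[0,0,0.115],"dr":[0,0,0]},{"translation":[0,0,0.13],"dr":[0,0,0]},{"translation":[0,0,0.14],"dr":[0,0,0]},{"translation":[0,0,0.14],"dr":[0,0,0]},{"translation":[0,0,0.14],"dr":[0,0,0]},{"translation":[0,0,0.14],"dr":[0,0,0]},{"translation":[0,0,0.14],"dr":[0,0,0]}]'
python3 to.py .611 -.284 .028 91.4
python3 - <<'E'
from m import *
np.set_printoptions(precision=4,suppress=True)
p=robot.grab_frame("wrist"); save(p,"w2.png"); print(-np.array(p["R"]).T@p["t"]);print(robot.boxes_of("casting_a",p))
E
```

```text
time_s: 4.3
eef_pos: [0.6077, -0.2772, 0.069]
orientation: [-0.015, 1.0, -0.001, 0.001]
force: [-0.6, -0.3, 0.1]
width: 0.0853
gripper_force: 0.0
t 4.3 pos [ 0.6077 -0.2772  0.069 ] ydeg 91.73 tilt [ 0.0025 -0.0011 -1.    ] w 0.0853 F [-0.6063 -0.2863  0.1063] g 0.0
shift [-0.003  -0.0068  0.0411]
turn [-0.0012  0.0024  0.0058]
[ 0.5268 -0.281   0.1896]
[{'point': [0.2931, 0.9522], 'confidence': 0.96}, {'point': [0.7471, 0.9411], 'confidence': 0.9}, {'point': [0.2067, 0.5252], 'confidence': 0.86}, {'point': [0.6, 0.4733], 'confidence': 0.75}]
```

View pics/w2.png

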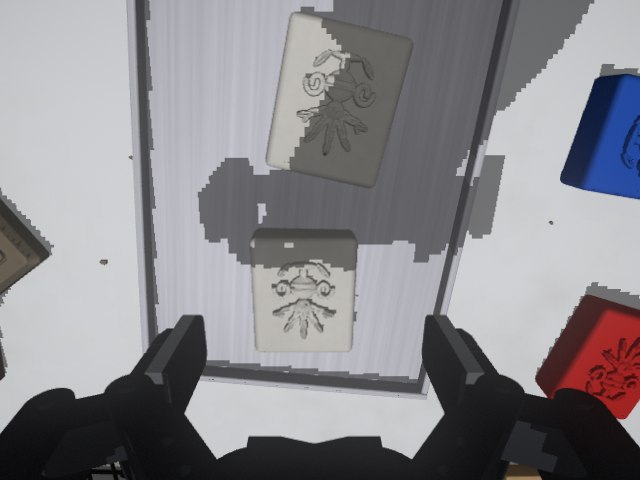

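Run:
```python
from m import *
np.set_printoptions(precision=4,suppress=True)
p=robot.grab_frame("wrist")
for c in(((253,240),(357,240),(352,351),(256,351)),((297,14),(410,42),(374,185),(268,163))):
    P=np.array([at(p,u,v,.024)[:2] for u,v in c]); d=P[2]+P[3]-P[0]-P[1]
    print(P.mean(0),[np.linalg.norm(P[i]-P[i-1]).round(4) for i in range(4)],np.degrees(np.arctan2(d[1],d[0])))
# pads mid at TCP height
o=robot.observe();print(o["eef_pos"],proj(p,o["eef_pos"]),proj(p,np.array(o["eef_pos"])-[0,0,.01]))
```

```text
[ 0.6107 -0.2832] [np.float64(0.0594), np.float64(0.0475), np.float64(0.0593), np.float64(0.0487)] 0.8209074318838302
[ 0.5224 -0.2719] [np.float64(0.0581), np.float64(0.0451), np.float64(0.0575), np.float64(0.0468)] -10.538882026743218
[ 0.6072 -0.2768  0.0682] (np.float64(318.76939484912594), np.float64(345.2666131538544)) (np.float64(318.51616827602976), np.float64(330.70072363145346))
```

```bash
python3 -m crank '[{"translation":[-0.003,-0.006,0.0],"dr":[0,0,0]},{"translation":[-0.003,-0.006,0.01],"dr":[0,0,0.005]},{"translation":[-0.003,-0.006,0.02],"dr":[0,0,0.01]},{"translation":[-0.003,-0.006,0.03],"dr":[0,0,0.01]},{"translation":[-0.003,-0.006,0.037],"dr":[0,0,0.01]},{"translation":[-0.003,-0.006,0.040],"dr":[0,0,0.01]},{"translation":[-0.003,-0.006,0.040],"dr":[0,0,0.01]},{"translation":[-0.003,-0.006,0.040],"dr":[0,0,0.01]},{"translation":[-0.003,-0.006,0.040],"dr":[0,0,0.01]},{"translation":[-0.003,-0.006,0.040],"dr":[0,0,0.01]}]'
python3 to.py .611 -.284 .028 91.3
```

```text
time_s: 5.45
eef_pos: [0.6104, -0.2827, 0.0281]
orientation: [-0.01, 1.0, -0.0, 0.001]
force: [-0.7, -0.1, -0.8]
width: 0.0853
gripper_force: 0.0
t 5.45 pos [ 0.6104 -0.2827  0.0281] ydeg 91.17 tilt [ 0.001  -0.0004 -1.    ] w 0.0853 F [-0.7399 -0.0545 -0.7524] g 0.0
shift [-0.0006 -0.0013  0.0001]
turn [-0.0005  0.001  -0.0023]
```

```bash
python3 -m crank '[{"translation":[0,0,0],"dr":[0,0,0]},{"translation":[0,0,0],"dr":[0,0,0]},{"translation":[0,0,0],"dr":[0,0,0]},{"translation":[0,0,0],"dr":[0,0,0]},{"translation":[0,0,0],"dr":[0,0,0]},{"translation":[0,0,0],"dr":[0,0,0]},{"translation":[0,0,0],"dr":[0,0,0]},{"translation":[0,0,0],"dr":[0,0,0]},{"translation":[0,0,0],"dr":[0,0,0]},{"translation":[0,0,0],"dr":[0,0,0]}]' -1 40
python3 to.py .635 .28 .2 90
```

```text
time_s: 6.45
eef_pos: [0.6103, -0.2827, 0.0279]
orientation: [-0.01, 1.0, -0.0, 0.0]
force: [0.3, -0.4, 4.0]
width: 0.0497
gripper_force: 44.7
t 6.45 pos [ 0.6103 -0.2827  0.0279] ydeg 91.16 tilt [ 0.0008 -0.0003 -1.    ] w 0.0497 F [ 0.3204 -0.4468  3.9642] g 44.66649770736694
shift [-0.0362  0.562  -0.1723]
turn [-0.0003  0.0008  0.0203]
```

```bash
python3 -m crank '[{"translation":[0,0,-0.01],"dr":[0,0,0]},{"translation":[0,0,-0.03],"dr":[0,0,0]},{"translation":[0,0,-0.06],"dr":[0,0,0]},{"translation":[0,0.005,-0.09],"dr":[0,0,0]},{"translation":[-0.001,0.015,-0.12],"dr":[0,0,0]},{"translation":[-0.002,0.035,-0.15],"dr":[0,0,0]},{"translation":[-0.004,0.065,-0.165],"dr":[0,0,0]},{"translation":[-0.006,0.1,-0.175],"dr":[0,0,0]},{"translation":[-0.008,0.14,-0.175],"dr":[0,0,0]},{"translation":[-0.01,0.18,-0.175],"dr":[0,0,0.02]}]'
python3 to.py .633 .278 .2 90
```

```text
time_s: 7.45
eef_pos: [0.6157, -0.1011, 0.2027]
orientation: [0.001, 1.0, 0.0, -0.0]
force: [0.7, 0.8, -0.3]
width: 0.0495
gripper_force: 44.2
t 7.45 pos [ 0.6157 -0.1011  0.2027] ydeg 89.93 tilt [-0.0006  0.0003 -1.    ] w 0.0495 F [ 0.6806  0.775  -0.321 ] g 44.167399406433105
shift [-0.0168  0.3792  0.0028]
turn [ 0.0003 -0.0006 -0.0012]
```

```bash
python3 -m crank '[{"translation":[-0.001,0.042,0],"dr":[0,0,0]},{"translation":[-0.003,0.085,0],"dr":[0,0,0]},{"translation":[-0.005,0.128,0],"dr":[0,0,0]},{"translation":[-0.007,0.17,0],"dr":[0,0,0]},{"translation":[-0.009,0.213,0],"dr":[0,0,0]},{"translation":[-0.011,0.256,0],"dr":[0,0,0]},{"translation":[-0.013,0.3,0],"dr":[0,0,0]},{"translation":[-0.015,0.335,0],"dr":[0,0,0]},{"translation":[-0.016,0.364,0],"dr":[0,0,0]},{"translation":[-0.017,0.379,0],"dr":[0,0,0]}]'
python3 to.py .633 .278 .07 90
python3 - <<'E'
from m import *
np.set_printoptions(precision=4,suppress=True)
p=robot.grab_frame("wrist"); save(p,"w3.png")
for X in((.633,.278,.005),(.532,.278,.005)):
    print(proj(p,X))
E
```

```text
time_s: 8.45
eef_pos: [0.6316, 0.2811, 0.2014]
orientation: [-0.003, 1.0, 0.001, -0.001]
force: [0.1, 0.1, -1.6]
width: 0.0497
gripper_force: 44.1
t 8.45 pos [0.6316 0.2811 0.2014] ydeg 90.3 tilt [-0.0027  0.0014 -1.    ] w 0.0497 F [ 0.1395  0.0813 -1.6333] g 44.12835359573364
shift [-0.0017 -0.0033  0.1313]
turn [ 0.0015 -0.0027  0.0053]
(np.float64(312.3239171021306), np.float64(216.35549545046416))
(np.float64(312.8753226140157), np.float64(90.54888661545618))
```

View pics/w3.png

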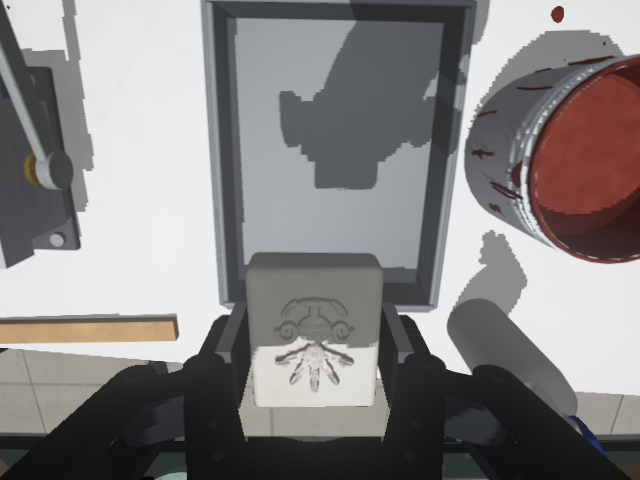

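```bash
python3 - <<'E'
from m import *
np.set_printoptions(precision=4,suppress=True)
p=robot.grab_frame("wrist")
for u,v in((222,305),(437,310),(212,100),(463,100)): print(at(p,u,v,.05))
E
python3 to.py .633 .278 .07 90
```

```text
[0.695  0.2084 0.05  ]
[0.6984 0.3808 0.05  ]
[0.5413 0.2121 0.05  ]
[0.5398 0.3813 0.05  ]
t 8.55 pos [0.6321 0.2798 0.2014] ydeg 90.28 tilt [-0.002   0.0007 -1.    ] w 0.0496 F [-0.7354 -0.0495 -0.8679] g 44.12484526634216
shift [-0.0011 -0.0019  0.1314]
turn [ 0.0007 -0.002   0.005 ]
```

```bash
python3 -m crank '[{"translation":[-0.003,0.005,0.01],"dr":[0,0,0]},{"translation":[-0.003,0.005,0.035],"dr":[0,0,0]},{"translation":[-0.003,0.005,0.065],"dr":[0,0,0]},{"translation":[-0.003,0.005,0.095],"dr":[0,0,0]},{"translation":[-0.003,0.005,0.12],"dr":[0,0,0]},{"translation":[-0.003,0.005,0.14],"dr":[0,0,0]},{"translation":[-0.003,0.005,0.152],"dr":[0,0,0]},{"translation":[-0.003,0.005,0.16],"dr":[0,0,0]},{"translation":[-0.003,0.005,0.16],"dr":[0,0,0]},{"translation":[-0.003,0.005,0.16],"dr":[0,0,0]}]'
python3 to.py .635 .285 .0295 90
```

```text
time_s: 9.55
eef_pos: [0.6371, 0.2813, 0.0435]
orientation: [0.0, 1.0, 0.0, 0.001]
force: [-0.1, 0.2, -1.2]
width: 0.0497
gripper_force: 44.1
t 9.55 pos [0.6371 0.2813 0.0435] ydeg 89.99 tilt [ 0.0018  0.0004 -1.    ] w 0.0497 F [-0.0741  0.2494 -1.1698] g 44.1484808921814
shift [0.0022 0.0037 0.014 ]
turn [ 0.0004  0.0018 -0.0002]
```

```bash
python3 -m crank '[{"translation":[0.002,0.003,0.002],"dr":[0,0,0]},{"translation":[0.002,0.003,0.004],"dr":[0,0,0]},{"translation":[0.002,0.003,0.006],"dr":[0,0,0]},{"translation":[0.002,0.003,0.008],"dr":[0,0,0]},{"translation":[0.002,0.003,0.010],"dr":[0,0,0]},{"translation":[0.002,0.003,0.0115],"dr":[0,0,0]},{"translation":[0.002,0.003,0.0125],"dr":[0,0,0]},{"translation":[0.002,0.003,0.0135],"dr":[0,0,0]},{"translation":[0.002,0.003,0.0135],"dr":[0,0,0]},{"translation":[0.002,0.003,0.0135],"dr":[0,0,0]}]'
python3 to.py .635 .285 .029 90
```

```text
time_s: 10.55
eef_pos: [0.6343, 0.2846, 0.029]
orientation: [-0.0, 1.0, 0.0, 0.0]
force: [0.7, 0.3, -0.9]
width: 0.0498
gripper_force: 44.1
t 10.55 pos [0.6343 0.2846 0.029 ] ydeg 90.01 tilt [ 0.0002  0.     -1.    ] w 0.0498 F [ 0.6564  0.3252 -0.9012] g 44.1293066740036
shift [-0.0007  0.0004  0.    ]
turn [0.     0.0002 0.0002]
```

```bash
python3 -m crank '[{"translation":[0,0,0.0003],"dr":[0,0,0]},{"translation":[0,0,0.0006],"dr":[0,0,0]},{"translation":[0,0,0.001],"dr":[0,0,0]},{"translation":[0,0,0.001],"dr":[0,0,0]},{"translation":[0,0,0.001],"dr":[0,0,0]},{"translation":[0,0,0.001],"dr":[0,0,0]},{"translation":[0,0,0.001],"dr":[0,0,0]},{"translation":[0,0,0.001],"dr":[0,0,0]},{"translation":[0,0,0.001],"dr":[0,0,0]},{"translation":[0,0,0.001],"dr":[0,0,0]}]'
python3 to.py .635 .285 .029 90
```

```text
time_s: 11.55
eef_pos: [0.6343, 0.2847, 0.0289]
orientation: [-0.0, 1.0, 0.0, 0.0]
force: [-2.3, -1.7, 5.3]
width: 0.0493
gripper_force: 44.8
t 11.55 pos [0.6343 0.2847 0.0289] ydeg 90.02 tilt [ 0.0002  0.0003 -1.    ] w 0.0493 F [-2.3384 -1.719   5.3095] g 44.775254130363464
shift [-0.0007  0.0003 -0.0001]
turn [0.0003 0.0002 0.0003]
```

```bash
python3 -m crank '[{"translation":[0,0,0],"dr":[0,0,0]},{"translation":[0,0,0],"dr":[0,0,0]},{"translation":[0,0,0],"dr":[0,0,0]},{"translation":[0,0,0],"dr":[0,0,0]},{"translation":[0,0,0],"dr":[0,0,0]},{"translation":[0,0,-0.005],"dr":[0,0,0]},{"translation":[0,0,-0.015],"dr":[0,0,0]},{"translation":[0,0,-0.035],"dr":[0,0,0]},{"translation":[0,0,-0.065],"dr":[0,0,0]},{"translation":[0,0,-0.1],"dr":[0,0,0]}]' 1
python3 to.py .522 -.272 .2 80
```

```text
time_s: 12.55
eef_pos: [0.6337, 0.2844, 0.1288]
orientation: [-0.0, 1.0, -0.0, -0.001]
force: [0.9, -1.1, -0.3]
width: 0.0855
gripper_force: 0.0
t 12.55 pos [0.6337 0.2844 0.1288] ydeg 90.01 tilt [-0.0014 -0.0007 -1.    ] w 0.0855 F [ 0.8701 -1.0985 -0.3184] g 0.0
shift [ 0.1118 -0.5565 -0.0706]
turn [-0.0008 -0.0013  0.1746]
```

```bash
python3 -m crank '[{"translation":[0,0,-0.04],"dr":[0,0,0]},{"translation":[0.004,-0.02,-0.07],"dr":[0,0,0]},{"translation":[0.012,-0.06,-0.075],"dr":[0,0,0.02]},{"translation":[0.02,-0.1,-0.075],"dr":[0,0,0.04]},{"translation":[0.028,-0.142,-0.075],"dr":[0,0,0.06]},{"translation":[0.037,-0.185,-0.075],"dr":[0,0,0.08]},{"translation":[0.045,-0.228,-0.075],"dr":[0,0,0.1]},{"translation":[0.054,-0.27,-0.075],"dr":[0,0,0.12]},{"translation":[0.062,-0.312,-0.075],"dr":[0,0,0.14]},{"translation":[0.07,-0.355,-0.075],"dr":[0,0,0.16]}]'
python3 to.py .522 -.272 .13 80
```

```text
time_s: 13.55
eef_pos: [0.5641, -0.072, 0.2043]
orientation: [0.08, 0.997, 0.0, 0.001]
force: [-0.1, -0.1, -0.2]
width: 0.0856
gripper_force: 0.0
t 13.55 pos [ 0.5641 -0.072   0.2043] ydeg 80.81 tilt [ 0.0022  0.0006 -1.    ] w 0.0856 F [-0.1433 -0.0919 -0.1847] g 0.0
shift [ 0.0098 -0.2043  0.0741]
turn [0.001  0.002  0.0142]
```

```bash
python3 -m crank '[{"translation":[0.002,-0.04,0],"dr":[0,0,0.01]},{"translation":[0.004,-0.08,0],"dr":[0,0,0.014]},{"translation":[0.006,-0.12,0],"dr":[0,0,0.014]},{"translation":[0.008,-0.16,0.015],"dr":[0,0,0.014]},{"translation":[0.009,-0.19,0.045],"dr":[0,0,0.014]},{"translation":[0.010,-0.202,0.08],"dr":[0,0,0.014]},{"translation":[0.010,-0.204,0.11],"dr":[0,0,0.014]},{"translation":[0.010,-0.204,0.13],"dr":[0,0,0.014]},{"translation":[0.010,-0.204,0.135],"dr":[0,0,0.014]},{"translation":[0.010,-0.204,0.135],"dr":[0,0,0.014]}]'
python3 to.py .522 -.272 .028 80
python3 - <<'E'
from m import *
np.set_printoptions(precision=4,suppress=True)
p=robot.grab_frame("wrist"); save(p,"w4.png"); c,s=np.cos(-.178),np.sin(-.178)
for a,b in((-1,1),(1,1),(1,-1),(-1,-1)):
    x,y=a*.0295,b*.024; print(np.round(proj(p,(.522+c*x-s*y,-.272+s*x+c*y,.024))))
E
```

```text
time_s: 14.55
eef_pos: [0.5221, -0.2701, 0.0683]
orientation: [0.087, 0.996, 0.0, -0.0]
force: [0.7, 0.4, -0.8]
width: 0.0856
gripper_force: 0.0
t 14.55 pos [ 0.5221 -0.2701  0.0683] ydeg 80.05 tilt [-0.0001  0.0002 -1.    ] w 0.0856 F [ 0.6877  0.368  -0.8183] g 0.0
shift [-0.0003 -0.0019  0.0403]
turn [ 0.0001 -0.0002  0.0009]
[366. 234.]
[361. 346.]
[265. 345.]
[261. 233.]
```

View pics/w4.png

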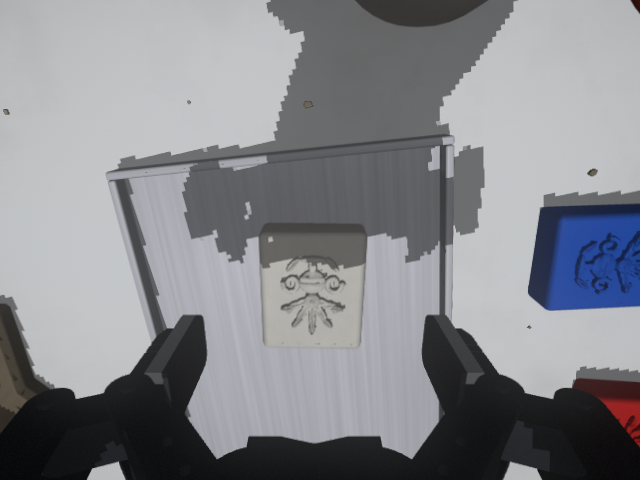

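```bash
python3 -m crank '[{"translation":[0,-0.002,0.005],"dr":[0,0,0]},{"translation":[0,-0.002,0.015],"dr":[0,0,0]},{"translation":[0,-0.002,0.025],"dr":[0,0,0]},{"translation":[0,-0.002,0.033],"dr":[0,0,0]},{"translation":[0,-0.002,0.038],"dr":[0,0,0]},{"translation":[0,-0.002,0.040],"dr":[0,0,0]},{"translation":[0,-0.002,0.040],"dr":[0,0,0]},{"translation":[0,-0.002,0.040],"dr":[0,0,0]},{"translation":[0,-0.002,0.040],"dr":[0,0,0]},{"translation":[0,-0.002,0.040],"dr":[0,0,0]}]'
python3 -m crank '[{"translation":[0,0,0],"dr":[0,0,0]},{"translation":[0,0,0],"dr":[0,0,0]},{"translation":[0,0,0],"dr":[0,0,0]},{"translation":[0,0,0],"dr":[0,0,0]},{"translation":[0,0,0],"dr":[0,0,0]},{"translation":[0,0,0],"dr":[0,0,0]},{"translation":[0,0,0],"dr":[0,0,0]},{"translation":[0,0,0],"dr":[0,0,0]},{"translation":[0,0,0],"dr":[0,0,0]},{"translation":[0,0,0],"dr":[0,0,0]}]' -1 40
python3 to.py .535 .285 .2 90
```

```text
time_s: 15.6
eef_pos: [0.5219, -0.2723, 0.0284]
orientation: [0.087, 0.996, -0.0, 0.0]
force: [-0.6, 0.2, -0.3]
width: 0.0853
gripper_force: 0.0
time_s: 16.6
eef_pos: [0.522, -0.2724, 0.0283]
orientation: [0.087, 0.996, -0.0, 0.0]
force: [0.9, 0.3, 5.2]
width: 0.05
gripper_force: 44.0
t 16.6 pos [ 0.522  -0.2724  0.0283] ydeg 80.04 tilt [ 0.0007 -0.0004 -1.    ] w 0.05 F [0.9346 0.3139 5.169 ] g 44.04559135437012
shift [ 0.0834  0.5512 -0.1719]
turn [-0.0003  0.0007 -0.1738]
```

```bash
python3 -m crank '[{"translation":[0,0,-0.01],"dr":[0,0,0]},{"translation":[0,0,-0.03],"dr":[0,0,0]},{"translation":[0,0,-0.06],"dr":[0,0,0]},{"translation":[0.001,0.005,-0.09],"dr":[0,0,-0.01]},{"translation":[0.002,0.015,-0.12],"dr":[0,0,-0.03]},{"translation":[0.006,0.035,-0.15],"dr":[0,0,-0.05]},{"translation":[0.010,0.065,-0.165],"dr":[0,0,-0.08]},{"translation":[0.016,0.1,-0.175],"dr":[0,0,-0.11]},{"translation":[0.022,0.14,-0.175],"dr":[0,0,-0.14]},{"translation":[0.029,0.18,-0.175],"dr":[0,0,-0.17]}]'
python3 to.py .53 .285 .2 90
```

```text
time_s: 17.6
eef_pos: [0.5237, -0.0885, 0.2032]
orientation: [0.002, 1.0, 0.0, -0.0]
force: [0.4, -0.5, -0.2]
width: 0.0499
gripper_force: 43.5
t 17.6 pos [ 0.5237 -0.0885  0.2032] ydeg 89.8 tilt [-0.0002  0.0002 -1.    ] w 0.0499 F [ 0.3654 -0.5173 -0.1732] g 43.48437309265137
shift [-0.0051  0.3736  0.0033]
turn [ 0.0002 -0.0002 -0.0034]
```

```bash
python3 -m crank '[{"translation":[0,0.042,0],"dr":[0,0,0]},{"translation":[-0.001,0.085,0],"dr":[0,0,0]},{"translation":[-0.001,0.128,0],"dr":[0,0,0]},{"translation":[-0.002,0.17,0],"dr":[0,0,0]},{"translation":[-0.002,0.213,0],"dr":[0,0,0]},{"translation":[-0.003,0.256,0],"dr":[0,0,0]},{"translation":[-0.003,0.3,0],"dr":[0,0,0]},{"translation":[-0.004,0.335,0],"dr":[0,0,0]},{"translation":[-0.005,0.36,0],"dr":[0,0,0]},{"translation":[-0.005,0.373,0],"dr":[0,0,0]}]'
python3 to.py .53 .285 .042 90
```

```text
time_s: 18.6
eef_pos: [0.5291, 0.2865, 0.2021]
orientation: [-0.0, 1.0, 0.0, -0.001]
force: [0.0, 0.5, -0.5]
width: 0.0501
gripper_force: 43.5
t 18.6 pos [0.5291 0.2865 0.2021] ydeg 90.05 tilt [-0.0021  0.0002 -1.    ] w 0.0501 F [ 0.0007  0.4875 -0.4922] g 43.473604917526245
shift [-0.0012 -0.0015  0.1601]
turn [ 0.0002 -0.0021  0.0008]
```

```bash
python3 -m crank '[{"translation":[0,0,0.01],"dr":[0,0,0]},{"translation":[0,0,0.035],"dr":[0,0,0]},{"translation":[0,0,0.065],"dr":[0,0,0]},{"translation":[0,0,0.095],"dr":[0,0,0]},{"translation":[0,0,0.12],"dr":[0,0,0]},{"translation":[0,0,0.14],"dr":[0,0,0]},{"translation":[0,0,0.152],"dr":[0,0,0]},{"translation":[0,0,0.16],"dr":[0,0,0]},{"translation":[0,0,0.16],"dr":[0,0,0]},{"translation":[0,0,0.16],"dr":[0,0,0]}]'
python3 to.py .53 .285 .0295 90
```

```text
time_s: 19.6
eef_pos: [0.5314, 0.2829, 0.0438]
orientation: [0.002, 1.0, 0.0, 0.001]
force: [0.5, 0.1, 0.4]
width: 0.0497
gripper_force: 43.5
t 19.6 pos [0.5314 0.2829 0.0438] ydeg 89.75 tilt [ 0.0015  0.0004 -1.    ] w 0.0497 F [0.54   0.068  0.3554] g 43.50298762321472
shift [0.0015 0.0021 0.0143]
turn [ 0.0004  0.0015 -0.0043]
```

```bash
python3 -m crank '[{"translation":[0.001,0.002,0.003],"dr":[0,0,0]},{"translation":[0.001,0.002,0.006],"dr":[0,0,0]},{"translation":[0.001,0.002,0.009],"dr":[0,0,0]},{"translation":[0.001,0.002,0.011],"dr":[0,0,0]},{"translation":[0.001,0.002,0.0125],"dr":[0,0,0]},{"translation":[0.001,0.002,0.0135],"dr":[0,0,0]},{"translation":[0.001,0.002,0.0140],"dr":[0,0,0]},{"translation":[0.001,0.002,0.0145],"dr":[0,0,0]},{"translation":[0.001,0.002,0.0145],"dr":[0,0,0]},{"translation":[0.001,0.002,0.0145],"dr":[0,0,0]}]'
python3 to.py .53 .285 .029 90
```

```text
time_s: 20.6
eef_pos: [0.5296, 0.285, 0.0293]
orientation: [0.002, 1.0, 0.0, -0.0]
force: [-2.5, -0.6, 4.9]
width: 0.0496
gripper_force: 44.1
t 20.6 pos [0.5296 0.285  0.0293] ydeg 89.78 tilt [-0.0003  0.0003 -1.    ] w 0.0496 F [-2.4587 -0.6049  4.9291] g 44.14766013622284
shift [-0.0004 -0.      0.0003]
turn [ 0.0003 -0.0003 -0.0038]
```

Touching the floor; release and rise.

```bash
python3 -m crank '[{"translation":[0,0,0],"dr":[0,0,0]},{"translation":[0,0,0],"dr":[0,0,0]},{"translation":[0,0,0],"dr":[0,0,0]},{"translation":[0,0,0],"dr":[0,0,0]},{"translation":[0,0,0],"dr":[0,0,0]},{"translation":[0,0,-0.005],"dr":[0,0,0]},{"translation":[0,0,-0.02],"dr":[0,0,0]},{"translation":[0,0,-0.05],"dr":[0,0,0]},{"translation":[0,0,-0.09],"dr":[0,0,0]},{"translation":[0,0,-0.13],"dr":[0,0,0]}]' 1
python3 to.py .4425 .02 .2 -0.9
python3 - <<'E'
from m import *
p=robot.grab_frame("wrist"); save(p,"w5.png")
E
```

```text
time_s: 21.6
eef_pos: [0.5296, 0.2849, 0.1609]
orientation: [0.002, 1.0, 0.0, 0.0]
force: [1.1, 0.5, 0.2]
width: 0.0854
gripper_force: 0.0
t 21.6 pos [0.5296 0.2849 0.1609] ydeg 89.77 tilt [ 0.0005  0.0001 -1.    ] w 0.0854 F [1.0857 0.4972 0.1515] g 0.0
shift [ 0.086  -0.2652 -0.0391]
turn [0.0005 0.0004 1.5824]
```

View pics/w5.png

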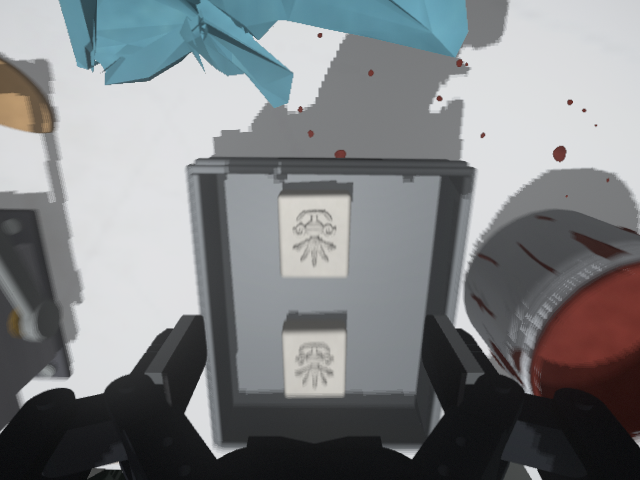

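```bash
python3 -m crank '[{"translation":[0,-0.01,-0.03],"dr":[0,0,0.06]},{"translation":[0.009,-0.04,-0.04],"dr":[0,0,0.2]},{"translation":[0.018,-0.07,-0.04],"dr":[0,0,0.34]},{"translation":[0.028,-0.1,-0.04],"dr":[0,0,0.48]},{"translation":[0.038,-0.13,-0.04],"dr":[0,0,0.62]},{"translation":[0.048,-0.16,-0.04],"dr":[0,0,0.76]},{"translation":[0.058,-0.19,-0.04],"dr":[0,0,0.9]},{"translation":[0.068,-0.22,-0.04],"dr":[0,0,1.04]},{"translation":[0.078,-0.245,-0.04],"dr":[0,0,1.18]},{"translation":[0.086,-0.265,-0.04],"dr":[0,0,1.32]}]'
python3 to.py .4425 .02 .19 -0.9
```

```text
time_s: 22.65
eef_pos: [0.4422, 0.0184, 0.1994]
orientation: [0.618, 0.786, 0.001, 0.0]
force: [0.4, -0.3, 0.1]
width: 0.0853
gripper_force: 0.0
t 22.65 pos [0.4422 0.0184 0.1994] ydeg 13.69 tilt [ 0.0013  0.0015 -1.    ] w 0.0853 F [ 0.3884 -0.3261  0.0552] g 0.0
shift [0.0015 0.0007 0.0094]
turn [ 0.0014 -0.0013  0.2546]
```

```bash
python3 -m crank '[{"translation":[0,0,0.005],"dr":[0,0,0.12]},{"translation":[0.001,0,0.01],"dr":[0,0,0.22]},{"translation":[0.001,0,0.02],"dr":[0,0,0.255]},{"translation":[0.001,0,0.03],"dr":[0,0,0.255]},{"translation":[0.001,0,0.04],"dr":[0,0,0.255]},{"translation":[0.001,0,0.045],"dr":[0,0,0.255]},{"translation":[0.001,0,0.045],"dr":[0,0,0.255]},{"translation":[0.001,0,0.045],"dr":[0,0,0.255]},{"translation":[0.001,0,0.045],"dr":[0,0,0.255]},{"translation":[0.001,0,0.045],"dr":[0,0,0.255]}]'
python3 to.py .4425 .02 .084 -0.9
python3 - <<'E'
from m import *
np.set_printoptions(precision=4,suppress=True)
p=robot.grab_frame("wrist"); save(p,"w6.png")
for y in(-.04,.02,.08): print(np.round(proj(p,(.4425,y,.090))))
for b in robot.boxes_of("handle",p): r,c=b["point"]; print(b["confidence"],c*640,r*480,at(p,c*640,r*480,.085))
E
```

```text
time_s: 23.65
eef_pos: [0.4428, 0.0214, 0.1538]
orientation: [0.71, 0.704, 0.0, 0.0]
force: [-0.5, 0.6, -0.4]
width: 0.0857
gripper_force: 0.0
t 23.65 pos [0.4428 0.0214 0.1538] ydeg -0.45 tilt [ 0.0008  0.0002 -1.    ] w 0.0857 F [-0.4942  0.6366 -0.4205] g 0.0
shift [-0.0014 -0.0003  0.0698]
turn [ 0.0008 -0.0002  0.0079]
[313. 372.]
[312. 277.]
[310. 162.]
0.73 330.62399999999997 226.704 [0.4526 0.0461 0.085 ]
```

View pics/w6.png

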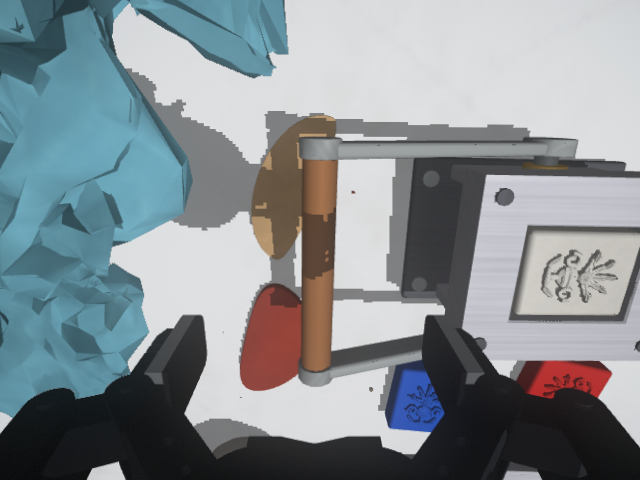

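```bash
python3 -m crank '[{"translation":[-0.001,0.002,0.01],"dr":[0,0,0.008]},{"translation":[-0.001,0.002,0.022],"dr":[0,0,0.01]},{"translation":[-0.001,0.002,0.034],"dr":[0,0,0.01]},{"translation":[-0.001,0.002,0.046],"dr":[0,0,0.01]},{"translation":[-0.001,0.002,0.056],"dr":[0,0,0.01]},{"translation":[-0.001,0.002,0.064],"dr":[0,0,0.01]},{"translation":[-0.001,0.002,0.068],"dr":[0,0,0.01]},{"translation":[-0.001,0.002,0.069],"dr":[0,0,0.01]},{"translation":[-0.001,0.002,0.069],"dr":[0,0,0.01]},{"translation":[-0.001,0.002,0.069],"dr":[0,0,0.01]}]'
python3 -m crank '[{"translation":[0,0,0],"dr":[0,0,0]},{"translation":[0,0,0],"dr":[0,0,0]},{"translation":[0,0,0],"dr":[0,0,0]},{"translation":[0,0,0],"dr":[0,0,0]},{"translation":[0,0,0],"dr":[0,0,0]},{"translation":[0,0,0],"dr":[0,0,0]},{"translation":[0,0,0],"dr":[0,0,0]},{"translation":[0,0,0],"dr":[0,0,0]},{"translation":[0,0,0],"dr":[0,0,0]},{"translation":[0,0,0],"dr":[0,0,0]}]' -1 25
python3 to.py
```

```text
time_s: 24.75
eef_pos: [0.4449, 0.0205, 0.0849]
orientation: [0.713, 0.701, 0.0, 0.0]
force: [0.2, 0.0, -0.4]
width: 0.0855
gripper_force: 0.0
time_s: 25.75
eef_pos: [0.4447, 0.0204, 0.0846]
orientation: [0.713, 0.701, 0.0, 0.0]
force: [1.7, 0.5, 0.2]
width: 0.0171
gripper_force: 25.8
t 25.75 pos [0.4447 0.0204 0.0846] ydeg -1.03 tilt [ 0.0007  0.     -1.    ] w 0.0171 F [1.7034 0.5037 0.2   ] g 25.841512978076935
```

```bash
python3 -m crank '[{"translation":[0,0.0032,-0.0088],"dr":[0,0,0]},{"translation":[0,0.0070,-0.0174],"dr":[0,0,0]},{"translation":[0,0.0113,-0.0257],"dr":[0,0,0]},{"translation":[0,0.0161,-0.0337],"dr":[0,0,0]},{"translation":[0,0.0214,-0.0415],"dr":[0,0,0]},{"translation":[0,0.0272,-0.0489],"dr":[0,0,0]},{"translation":[0,0.0334,-0.0559],"dr":[0,0,0]},{"translation":[0,0.0401,-0.0625],"dr":[0,0,0]},{"translation":[0,0.0471,-0.0686],"dr":[0,0,0]},{"translation":[0,0.0545,-0.0744],"dr":[0,0,0]}]' -1 30
python3 to.py .5871 .018 .187 -1
```

```text
time_s: 26.75
eef_pos: [0.4926, 0.0193, 0.1585]
orientation: [0.714, 0.701, -0.005, -0.006]
force: [-15.9, 0.1, 9.3]
width: 0.017
gripper_force: 29.6
t 26.75 pos [0.4926 0.0193 0.1585] ydeg -1.05 tilt [-0.0163  0.002  -0.9999] w 0.017 F [-15.9228   0.0695   9.2917] g 29.613984525203705
shift [ 0.0005  0.094  -0.03  ]
turn [-0.0164 -0.0017 -0.0009]
```

```bash
python3 -m crank '[{"translation":[0,0,0],"dr":[0,0,0]},{"translation":[0,0,0],"dr":[0,0,0]},{"translation":[0,0,0],"dr":[0,0,0]},{"translation":[0,0,0],"dr":[0,0,0]},{"translation":[0,0,0],"dr":[0,0,0]},{"translation":[0,0,0],"dr":[0,0,0]},{"translation":[0,0,0],"dr":[0,0,0]},{"translation":[0,0,0],"dr":[0,0,0]},{"translation":[0,0,0],"dr":[0,0,0]},{"translation":[0,0,0],"dr":[0,0,0]}]'
python3 to.py .5871 .018 .187 -1
python3 - <<'E'
from m import *
np.set_printoptions(precision=4,suppress=True)
for n in("side","top"): p=robot.grab_frame(n); save(p,n+"2.png")
E
python3 - <<'E'
import cv2,numpy as np
a=cv2.imread("pics/side2.png")[150:350,220:460]
cv2.imwrite("pics/side2c.png",cv2.resize(a,None,fx=3,fy=3,interpolation=cv2.INTER_CUBIC))
E
```

```text
time_s: 27.75
eef_pos: [0.4937, 0.0192, 0.1595]
orientation: [0.714, 0.701, -0.004, -0.006]
force: [-14.5, 1.2, 12.0]
width: 0.0167
gripper_force: 29.8
t 27.75 pos [0.4937 0.0192 0.1595] ydeg -1.05 tilt [-0.013   0.0027 -0.9999] w 0.0167 F [-14.5102   1.1526  11.9676] g 29.8423370718956
shift [ 0.0005  0.093  -0.0287]
turn [-0.013  -0.0024 -0.0009]
```

View pics/side2c.png

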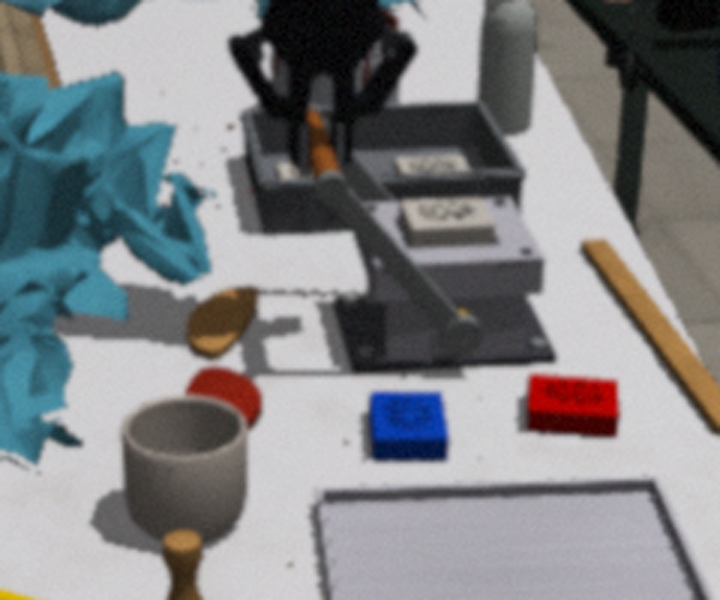

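Run:
```python
from m import *
np.set_printoptions(precision=4,suppress=True)
p=robot.grab_frame("side"); t=robot.grab_frame("top")
def aty(u,v,y):
    o,d=ray(p,u,v); return o+d*(y-o[1])/d[1]
for s,h in(((374.6,260.4),(306.5,245)),((374.3,261),(330,210))):
    a,b=aty(*s,-.05),aty(*h,-.05); print(a,b,b-a,np.hypot(*(b-a)[[0,2]]),np.arctan2(b[2]-a[2],a[0]-b[0])-.32)
c=cv2.resize(cv2.imread("pics/top2.png")[140:270,220:380],None,fx=5,fy=4.6,interpolation=cv2.INTER_CUBIC); cv2.imwrite("pics/top2c.png",c)
```

```text
[ 0.5888 -0.05    0.037 ] [ 0.4445 -0.05    0.0821] [-0.1443  0.      0.0451] 0.15120734145344328 -0.01703000828322976
[ 0.5882 -0.05    0.0356] [ 0.4919 -0.05    0.1572] [-0.0963  0.      0.1216] 0.1550839608692865 0.5808343422594195
```

```bash
python3 -m crank '[{"translation":[0,-0.0024,-0.0027],"dr":[0,0,0]},{"translation":[0,0.0063,-0.0087],"dr":[0,0,0]},{"translation":[0,0.0153,-0.0141],"dr":[0,0,0]},{"translation":[0,0.0247,-0.0188],"dr":[0,0,0]},{"translation":[0,0.0343,-0.0228],"dr":[0,0,0]},{"translation":[0,0.0443,-0.0262],"dr":[0,0,0]},{"translation":[0,0.0544,-0.0289],"dr":[0,0,0]},{"translation":[0,0.0648,-0.0308],"dr":[0,0,0]},{"translation":[0,0.0648,-0.0308],"dr":[0,0,0]},{"translation":[0,0.0648,-0.0308],"dr":[0,0,0]}]' -1 45
python3 to.py .5865 .0175 .1915 -1
python3 - <<'E'
from m import *
p=robot.grab_frame("side"); save(p,"side3.png")
c=cv2.resize(cv2.imread("pics/side3.png")[150:300,260:440],None,fx=4,fy=4,interpolation=cv2.INTER_CUBIC); cv2.imwrite("pics/side3c.png",c)
E
```

```text
time_s: 28.95
eef_pos: [0.5637, 0.0176, 0.1926]
orientation: [0.713, 0.701, 0.0, -0.0]
force: [-6.4, 0.4, 9.7]
width: 0.0163
gripper_force: 45.8
t 28.95 pos [0.5637 0.0176 0.1926] ydeg -1.03 tilt [-0.0005  0.0005 -1.    ] w 0.0163 F [-6.3515  0.449   9.7169] g 45.84464728832245
shift [0.0003 0.0228 0.0011]
turn [-0.0005 -0.0005 -0.0006]
```

View pics/side3c.png

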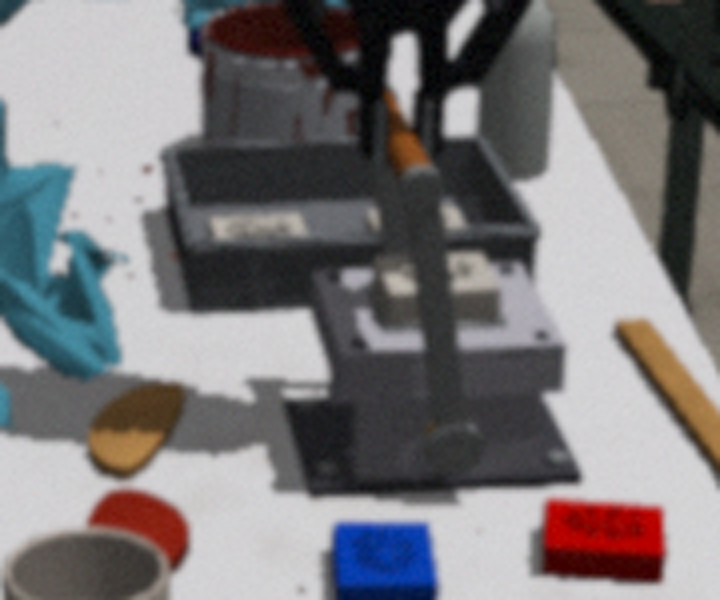

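```bash
cat > ang.py <<'E'
from m import *
p=robot.grab_frame("side")
def ang(s,h):
    def f(u,v,y=-.05):
        o,d=ray(p,u,v); return o+d*(y-o[1])/d[1]
    a,b=f(*s),f(*h); print(a.round(4),b.round(4),np.hypot(*(b-a)[[0,2]]).round(4),"lever",(np.arctan2(b[2]-a[2],a[0]-b[0])-.32).round(3))
E
python3 -c "
from ang import *
ang((373.2,261.5),(365.2,193))"
```

```text
[ 0.5859 -0.05    0.0346] [ 0.5622 -0.05    0.1903] 0.1575 lever 1.1
```

```bash
python3 -m crank '[{"translation":[0,0.004,-0.002],"dr":[0,0,0]},{"translation":[0,0.008,-0.003],"dr":[0,0,0]},{"translation":[0,0.012,-0.0035],"dr":[0,0,0]},{"translation":[0,0.016,-0.004],"dr":[0,0,0]},{"translation":[0,0.02,-0.0045],"dr":[0,0,0]},{"translation":[0,0.0228,-0.0045],"dr":[0,0,0]},{"translation":[0,0.0228,-0.0045],"dr":[0,0,0]},{"translation":[0,0.0228,-0.0045],"dr":[0,0,0]},{"translation":[0,0.0228,-0.0045],"dr":[0,0,0]},{"translation":[0,0.0228,-0.0045],"dr":[0,0,0]}]'
python3 to.py .5862 .0175 .1935 -1
python3 - <<'E'
from m import *
p=robot.grab_frame("side"); save(p,"side4.png")
c=cv2.resize(cv2.imread("pics/side4.png")[150:300,260:440],None,fx=4,fy=4,interpolation=cv2.INTER_CUBIC); cv2.imwrite("pics/side4c.png",c)
E
```

```text
time_s: 30.05
eef_pos: [0.5846, 0.017, 0.1956]
orientation: [0.714, 0.701, -0.002, -0.002]
force: [-7.2, -0.6, 4.7]
width: 0.0163
gripper_force: 44.4
t 30.05 pos [0.5846 0.017  0.1956] ydeg -1.05 tilt [-0.0048 -0.0001 -1.    ] w 0.0163 F [-7.1681 -0.6401  4.6776] g 44.38876390457153
shift [0.0005 0.0016 0.0021]
turn [-0.0048  0.0002 -0.0009]
```

View pics/side4c.png

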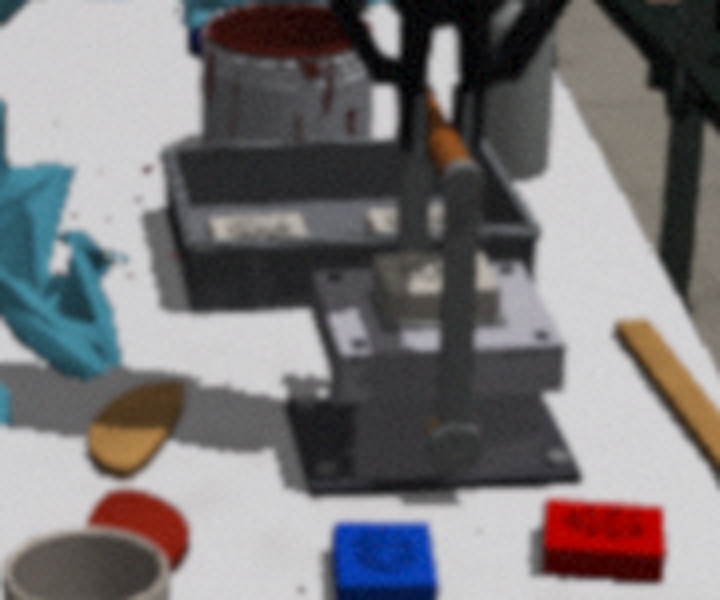

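```bash
python3 -c "
from ang import *
ang((373.5,261.3),(375.0,192.5))"; python3 to.py
```

```text
[ 0.5865 -0.05    0.035 ] [ 0.5821 -0.05    0.1904] 0.1554 lever 1.222
t 30.15 pos [0.5846 0.0171 0.1956] ydeg -1.05 tilt [-0.0048 -0.0001 -1.    ] w 0.0163 F [-6.7831  0.0602  5.0081] g 44.38876748085022
```

```bash
python3 -m crank '[{"translation":[0,0.001,-0.0005],"dr":[0,0,0]},{"translation":[0,0.002,-0.001],"dr":[0,0,0]},{"translation":[0,0.0025,-0.001],"dr":[0,0,0]},{"translation":[0,0.0025,-0.001],"dr":[0,0,0]},{"translation":[0,0.0025,-0.001],"dr":[0,0,0]},{"translation":[0,0.0025,-0.001],"dr":[0,0,0]},{"translation":[0,0.0025,-0.001],"dr":[0,0,0]},{"translation":[0,0.0025,-0.001],"dr":[0,0,0]},{"translation":[0,0.0025,-0.001],"dr":[0,0,0]},{"translation":[0,0.0025,-0.001],"dr":[0,0,0]}]'
python3 to.py; python3 -c "
from rig import robot
print(robot.hand_in())"
```

```text
time_s: 31.15
eef_pos: [0.5869, 0.017, 0.1959]
orientation: [0.714, 0.701, -0.002, -0.002]
force: [-6.8, -1.1, 2.8]
width: 0.016
gripper_force: 44.3
t 31.15 pos [0.5869 0.017  0.1959] ydeg -1.06 tilt [-0.0055 -0.0003 -1.    ] w 0.016 F [-6.8307 -1.0711  2.7542] g 44.33781981468201
the job is handed in; nothing more can be done
None
```

I handed the job in at 31 s: both castings lie flat in the tote with the relief up, and the arm is holding the lever at about 1.24 rad (target 1.25), with the third casting raised clear of the die and untouched.

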